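Hold an engineer's square in the corner of a test stand

TASK

Check the column of the small test stand: take the blue engineer's square by its stock, set it on the stand's base plate along the red line with the blade upright next to the column, and press it down and into the corner until the stock sits flat on the plate and its heel end and blade are flush against the column. Finish while still holding it there, pressing lightly but firmly both down on the plate and in against the column (a little more than the square's own weight, without ramming it); do not let go. Leave the weight, the bottle and the jar where they stand.

Things in the scene. Friction and masses are not known exactly. Their poses are not given: they have to be found in the camera images.
- square_grip (a point): Loose engineer's square (0.2 to 0.32 kg) standing on its blue stock, a bar 150 long, 20 wide, 34 high. At its heel end a steel blade, 24 along the stock, 4 thick, rises to 129 above the underside. This point: where to grip the stock, mid-width, 22 above the underside, 87 from the heel end, 63 from the other end and from the blade. x: along the stock to the heel; y: across; z up.
- square_heel (a point): Bottom of the square's heel end, mid-width: lower edge of the flat end face made by the stock's end and the blade's outer edge, which goes against the column. Axes as square_grip, which lies at x = -87, z = +22 mm from here.
- stand_corner (a point): Where the square's heel belongs, axes parallel: on top of the rigid fixed stand's base plate (18 above the worktop, 130 wide along y, from 185 before this point to 65 behind), at the foot of the middle of the grey column's flat front face (50 wide, 40 deep, 156 high). x: level, into the column, at right angles to its face; z up. A red line on the plate runs from here 110 mm along -x.
- square: The square as a whole; origin: middle of the stock's underside, 75 mm from the heel; axes as square_grip.
- base_plate: The stand's aluminium base plate with the red line; origin at worktop level under the plate's centre, 60 mm from the column's face along -x of stand_corner; axes as stand_corner.
- column: The stand's grey column; same origin and axes as base_plate. A square borne down hard on the plate is held by friction: the push towards the column must outdo that friction to reach the column.
- weight: Bystander, to be left alone: white-grey 200 g calibration weight with a knob, 27x27x48 mm, standing on the worktop; origin at the centre of its underside.
- bottle: Bystander, to be left alone: bottle with a blue cap and a green band, 48x49x96 mm, standing on the worktop; origin at the centre of its underside.
- jar: Bystander, to be left alone: clear jar with a white lid, 44x44x60 mm, standing on the worktop; origin at the centre of its underside.
Not all that is in view belongs to the job. There is more than one size of the square; the job needs the larger.

How it is judged (in metres and radians):
At the end, for the whole second after the job is handed in: The fingers hold the square, pressing over 2 N on the column and over 4 N on the base plate; heel within 3 mm of the corner (8 mm along the column's width), length within 0.035 rad of square to the column's face, upright within 0.025 rad, at rest (contact force between square and column above 2 N and contact force between square and base_plate above 4 N and contact force between the fingers and square above 3 N and x of square_heel in the frame of stand_corner between -0.003 and 0.003 m and y of square_heel in the frame of stand_corner between -0.008 and 0.008 m and z of square_heel in the frame of stand_corner between -0.003 and 0.003 m and angle between the x axis of square_heel and the x axis of stand_corner, either way round below 0.035 rad and angle between square_heel's own z axis and vertical below 0.025 rad and linear speed of square below 0.01 m/s); the arm keeps its last pose, push and grip.
It fails at once if the square is rammed against the stand (over 80 N) (contact force between square and column above 80 N or contact force between square and base_plate above 80 N).
It fails at once if the weight, the bottle or the jar is moved by more than 20 mm or tipped (distance of any of weight, bottle, jar from where it was at the start of the episode above 0.02 m or angle between any of weight, bottle, jar's own z axis and vertical above 0.3 rad).
It also fails if it takes over 48 s, if anything falls off the work surface, if the arm or the gripper's body presses on something with over 40 N, if the wrist force passes 120 N, or if a joint passes its speed limit or range.

ROBOT

A 6-joint arm with a two-finger parallel gripper is mounted at the origin on a cart in front of the work surface, level with it; the furniture and walls round the work are solid. World frame = base frame: x ahead of the robot, y to its left, z up, the work surface at z = 0. Lengths are in m, angles in degrees, forces in N, time in s.
With the tool pointing down it reaches from about 0.375 to 0.9 m from the base axis. Payload 3.1 kg.
Tool frame: the origin (TCP) lies where the fingers leave the gripper's body, on its centre line; the fingertips stand bot.tips_ahead ahead of it and the grasp point (between the pads) lies 51 mm ahead of it (bot.tips_ahead is the distance from the TCP to the fingertips, in m); z points along the fingers, x is the direction in which the jaws open and shut, and the axes are right-handed (so a half turn about z gives the same grasp; the last joint's range is limited). The gripper opens to 87 mm and grips with 3 to 60 N. Pads are 19 mm wide; open, the fingers measure 117 mm over their backs; the gripper's body (75 mm by 190 mm) begins 51 mm behind the grasp point.
Start: joints at [56.465, 30.224, 82.088, -0, 67.689, -10.227], TCP at [0.247, 0.574, 0.292] pointing down, gripper open.
Joint ranges: [-176.69, 176.69], [-43.24, 126.21], [12.49, 139.97], [-82, 262], [0, 151.66], [-163.58, 163.58]. Speed limits (degrees/s): [159.86, 159.86, 180, 180, 180, 180].

INTERFACE

Orientations are given as a 3x3 rotation matrix whose columns are the frame's x, y, z axes.
In Python, from rig import bot, vision, nets gives the robot as it stands.
- The arm moves only by the tool play_rows, never from a script. Its argument "series" is a list of rows, each an object of numbers: "tx", "ty", "tz": the shift along the world's x, y, z as a fraction of full scale; "turn": the turn about the world's z as a fraction of full scale. A call has 1 to 10 rows; each row shifts and turns the commanded pose from where the row before left it; what a row does not reach is not made up. Full scale, the value 1, is 0.8 m for a shift and 60 degrees for a turn. A row lasts 1/10 s, in which the tool goes at most 50 mm and 8.59 degrees, less where a joint would pass 70% of its speed; a pose out of reach is approached as far as the arm can. A call with a number of a shift or a turn outside -1 to 1 is refused whole. A call with a gripper value outside its range is refused whole. "gripper" is the opening, from 0 (shut) to 1 (fully open), set as the call begins (left out, the last holds). The fingers move at their own pace and stop on an object; the grip force is fixed at half the most. Time passes only in rows, so rows that do not move let the fingers close. It gives the time, the measured TCP pose, the force and the opening at its end, in the units of the state.
- bot.read_state(): the state, without advancing time (a new reading comes with each control period).
- vision.capture(name): name is "side" or "top"; returns a dict with "pixels" (400x640x3 uint8, blue, green, red), "fx", "fy", "cx", "cy" (pixels), "D" ([k1, k2, p1, p2, k3] as OpenCV has them; the pictures are not rectified), "extrinsics" (4x4, takes a point from camera to world coordinates). Camera axes: x right, y down, z forward; pixel columns grow to the right and rows downward; lengths in m; the calibration is good to about 2 mm. A picture is of the moment at which its call begins. There is no depth.
- bot.hand_in(): hands the job in, once; it reports no verdict.
Trained networks look in a picture, given as the dict that the camera call returned (one of the last four; its "shot" number tells which), for a name from the list of things; names that differ only in an ending like _2 or _b are one class to them, and where a whole thing is asked for, a point or a joint stands for the part that bears it (a point fixed in the world has none). Each returns a list of dicts, best first, with "confidence" (0 to 1); they miss things now and then, are a little off and sometimes report something else, mostly with a low value. They report only what shows in the picture. A call takes as long as a camera call. They do not tell look-alikes from the thing itself.
- nets.look_for(picture, query): "at" ([column, row] as shares, 0 to 1, of the picture: columns of its width, rows of its height, amid what is visible of it).
- nets.masks_of(picture, query): "region" (400x640 bool, what is visible of it) and "at" ([column, row] as shares, 0 to 1, of the picture: columns of its width, rows of its height, amid what is visible of it).
The state is a dict: "time_s": time; "joint_positions": joint angles; "qvel": joint speeds; "tau": joint torques, N m; "position": TCP position; "tcp_rot": TCP orientation; "force": force on the tool from outside, world axes, zero at the start; "moment": the same for the moment, N m; "opening": opening from 0.0 (shut) to 1.0 (fully open).
Only numpy, scipy, OpenCV 4.12 (cv2) and the standard library are available. Lean on these libraries where they do the work, as an engineer would, in place of code of your own. Each camera call takes 0.05 s, during which the arm holds its last target.

## Working session

There is one attempt and no reset: what is moved stays moved. The work goes in short steps, Python scripts to look and compute and a tool call to move; the robot and the scene stay as the last step left them, time stands still between calls to the robot, and variables do not carry over. Pictures are saved under pics/ and viewed, and the job is handed in when it is done.

Besides the shell and the picture viewer there is one more tool, called after "Emit:" as name([rows], argument=value, ...), one row to a line, values as JSON. play_rows: Moves the arm, as the interface text tells. Shift numbers are shares of 0.8 m and turn numbers shares of 60 degrees, none past 1 either way. Its arguments: {"type":"object","properties":{"series":{"type":"array"},"gripper":{"type":"number"}},"required":["series"]}

```bash
ls; mkdir -p pics; cat > h.py <<'E'
import numpy as np, cv2, pickle
from rig import bot, vision, nets
def K(p): return np.array([[p["fx"],0,p["cx"]],[0,p["fy"],p["cy"]],[0,0,1.]])
def ray(p,uv):
    q=cv2.undistortPoints(np.array([[uv]],float),K(p),np.array(p["D"],float))[0,0]
    E=np.array(p["extrinsics"]); d=E[:3,:3]@np.array([q[0],q[1],1]); return E[:3,3],d/np.linalg.norm(d)
def onz(p,uv,z):
    o,d=ray(p,uv); return o+d*(z-o[2])/d[2]
def tri(p1,a,p2,b):
    o1,d1=ray(p1,a);o2,d2=ray(p2,b)
    A=np.stack([d1,-d2],1); s=np.linalg.lstsq(A,o2-o1,rcond=None)[0]
    x,y=o1+d1*s[0],o2+d2*s[1]; return (x+y)/2,np.linalg.norm(x-y)
def proj(p,X):
    E=np.linalg.inv(np.array(p["extrinsics"])); X=np.atleast_2d(X).astype(float)
    r=cv2.projectPoints(X,cv2.Rodrigues(E[:3,:3])[0],E[:3,3],K(p),np.array(p["D"],float))[0]
    return r[:,0]
E
python3 - <<'E'
from h import *
print({k:v for k,v in bot.read_state().items()}, bot.tips_ahead)
for n in ["side","top"]:
    p=vision.capture(n); pickle.dump(p,open(f"{n}0.pkl","wb")); cv2.imwrite(f"pics/{n}0.png",p["pixels"])
    print(n,p["fx"],p["cx"],p["cy"],p["D"],np.round(p["extrinsics"],3).tolist(),p["shot"])
    for q in ["square_grip","square_heel","stand_corner","square","base_plate","column","weight","bottle","jar"]:
        print(q,[(round(d["confidence"],2),np.round(np.array(d["at"])*[640,400],1).tolist()) for d in nets.look_for(p,q)])
E
```

```text
pics
{'time_s': 0.0, 'joint_positions': array([ 5.64641056e+01,  3.02807978e+01,  8.21554198e+01,  1.49169017e-04,
        6.76891575e+01, -1.02258268e+01]), 'qvel': array([ 0.00979842,  0.00588454, -0.0346757 , -0.00488997, -0.0551772 ,
        0.00899481]), 'tau': array([ 1.32471909e-03, -4.40040922e+01, -1.76596105e+01,  6.35424117e-02,
        5.80999686e-02, -1.62768565e-04]), 'position': array([0.24695158, 0.57351658, 0.29125719]), 'tcp_rot': array([[ 3.95706485e-01,  9.18376236e-01, -1.21090189e-03],
       [ 9.18374511e-01, -3.95708144e-01, -1.82262559e-03],
       [-2.15301977e-03, -3.90836664e-04, -9.99997606e-01]]), 'force': array([0.4484636 , 0.13970447, 0.83035636]), 'moment': array([-0.00696342, -0.02073035, -0.03885645]), 'opening': 0.9992816955246562} 0.0697
side 427.22999101967656 316.5687908860051 195.32190735919906 [0.0114018 0.        0.        0.        0.       ] [[-1.0, 0.019, 0.005, 0.6], [0.003, 0.426, -0.905, 1.008], [-0.019, -0.904, -0.426, 0.468], [0.0, 0.0, 0.0, 1.0]] 1
square_grip [(0.88, [371.3, 241.1]), (0.85, [344.8, 209.7])]
square_heel [(0.89, [371.
[... 204 characters left out ...]
[(0.9, [406.3, 268.6])]
bottle [(0.6, [256.3, 184.7])]
jar [(0.96, [337.6, 273.5])]
top 363.2312132307112 319.35533705641564 201.34784999602334 [-0.00220663  0.          0.          0.          0.        ] [[0.011, -0.994, 0.112, 0.486], [-1.0, -0.013, -0.012, 0.112], [0.013, -0.112, -0.994, 1.061], [0.0, 0.0, 0.0, 1.0]] 2
square_grip [(0.74, [303.5, 229.3]), (0.66, [253.2, 233.9])]
square_heel [(0.74, [302.9, 232.1]), (0.46, [256.3, 228.2])]
stand_corner [(0.94, [398.9, 219.3])]
square [(0.68, [298.3, 233.7]), (0.56, [256.5, 228.2])]
base_plate [(0.94, [396.2, 229.3])]
column [(0.94, [405.0, 188.6])]
weight [(0.26, [217.4, 209.4])]
bottle [(0.5, [343.5, 147.8])]
jar [(0.76, [215.9, 211.2])]
```

View pics/side0.png

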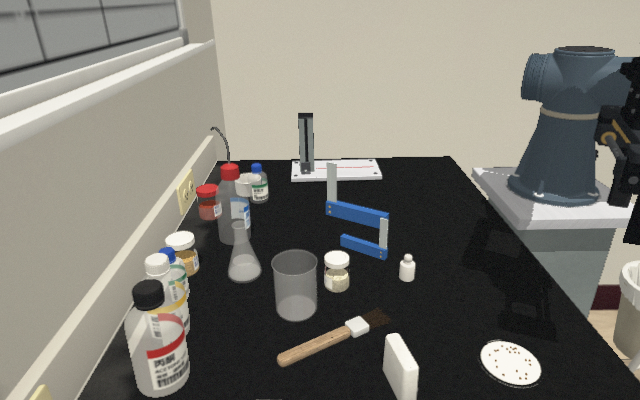

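View pics/top0.png

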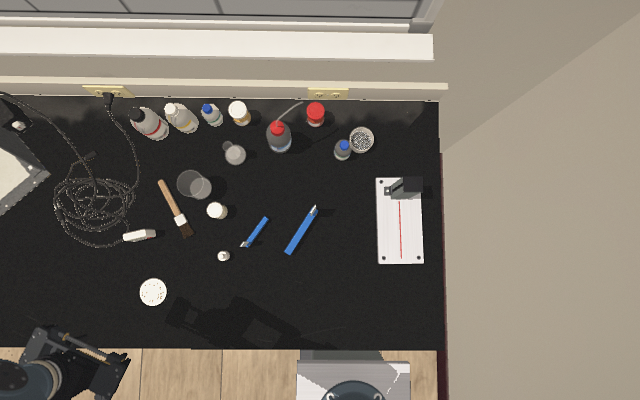

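```bash
python3 - <<'E'
from h import *
a=cv2.imread("pics/side0.png")[125:285,230:430]; b=cv2.imread("pics/top0.png")[130:270,190:450]
cv2.imwrite("pics/sidec.png",cv2.resize(a,None,fx=3.7,fy=3.7,interpolation=cv2.INTER_CUBIC))
cv2.imwrite("pics/topc.png",cv2.resize(b,None,fx=3,fy=3,interpolation=cv2.INTER_CUBIC))
E
```

```text
(no output)
```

View pics/sidec.png

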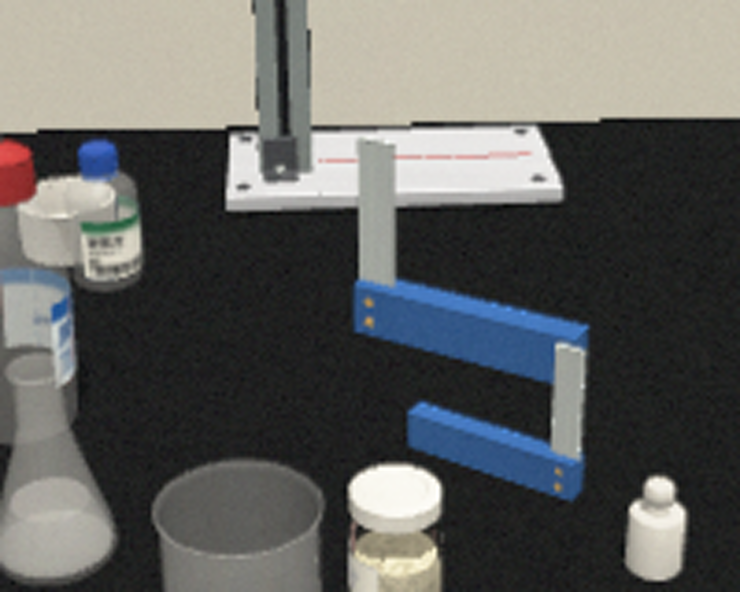

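View pics/topc.png

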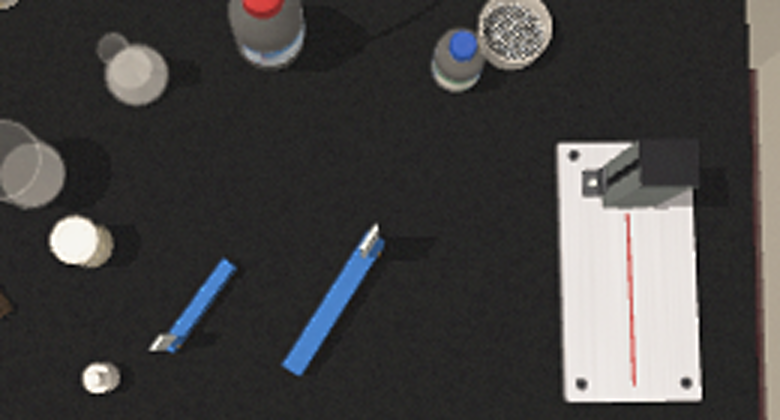

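```bash
cat > fit.py <<'E'
from h import *
from scipy.optimize import minimize, least_squares
S=3
def box(c,yaw,z0,dx,dy,dz,x0=0):
    # c ref xy; box from x0-dx/2..x0+dx/2 in local frame
    P=np.array([[x0+sx*dx/2,sy*dy/2,z0+k*dz] for sx in(-1,1) for sy in(-1,1) for k in(0,1)])
    R=np.array([[np.cos(yaw),-np.sin(yaw)],[np.sin(yaw),np.cos(yaw)]])
    P[:,:2]=P[:,:2]@R.T+c; return P
def fill(p,P,roi):
    x0,y0,x1,y1=roi; m=np.zeros(((y1-y0)*S,(x1-x0)*S),np.uint8)
    q=(proj(p,P)-[x0,y0]+0.5)*S-0.5
    h=cv2.convexHull(np.float32(q)); cv2.fillConvexPoly(m,np.int32(np.round(h*16)),255,shift=4)
    return cv2.resize(m,(x1-x0,y1-y0),interpolation=cv2.INTER_AREA)/255.
E
cat > fitsq.py <<'E'
from fit import *
import sys
def fitsq(ps,init,rois,verbose=True,freez=None,dbg=None):
    tgt=[]
    for p,r in zip(ps,rois):
        im=p["pixels"][r[1]:r[3],r[0]:r[2]].astype(float)
        b=np.clip((im[...,0]-im[...,2])/90.,0,1); tgt.append(b)
    def cost(v,full=False):
        tot=0;out=[]
        for p,r,b in zip(ps,rois,tgt):
            m=fill(p,box(v[:2],v[2],v[3],.150,.020,.034),r)
            bl=fill(p,box(v[:2],v[2],v[3]+.034,.024,.004,.095,.063),r)
            w=1-cv2.dilate((bl>0).astype(np.uint8),np.ones((3,3)))
            bb=(b>0.0)
            d=cv2.GaussianBlur(m,(0,0),.8)-cv2.GaussianBlur(np.clip(b*1.0,0,1),(0,0),.8)
            tot+=(w*d*d).sum(); out.append((m,b,w))
        return out if full else tot
    sc=np.array([.01,.01,.1,.01])
    f=lambda u:cost(np.array(init)+u*sc*( [1,1,1,1] if freez is None else [1,1,1,0]))
    best=None
    r=minimize(f,np.zeros(4),method="Nelder-Mead",options=dict(initial_simplex=np.vstack([np.zeros(4),np.eye(4)]),xatol=1e-3,fatol=1e-4,maxiter=800))
    r=minimize(f,r.x,method="Nelder-Mead",options=dict(initial_simplex=r.x+np.vstack([np.zeros(4),-np.eye(4)*.3]),xatol=1e-3,fatol=1e-4,maxiter=800))
    v=np.array(init)+r.x*sc*([1,1,1,1] if freez is None else [1,1,1,0])
    return v,r.fun,cost(v,True)
if __name__=="__main__":
    t=pickle.load(open("top0.pkl","rb")); s=pickle.load(open("side0.pkl","rb"))
    a=onz(t,[290,250],.034); b=onz(t,[314,209],.034); c=(a+b)/2; yaw=np.arctan2(*(b-a)[[1,0]])
    print("init",c,np.degrees(yaw))
    rt=(275,195,330,265); rs=(315,150,395,232)
    for nm,ps,rr,fz in [("both",[t,s],[rt,rs],None),("top z0",[t],[rt],1),("side z0",[s],[rs],1),]:
        v,f,o=fitsq(ps,[c[0],c[1],yaw,0],rr,freez=fz)
        print(nm,np.round(v[:2],4),np.degrees(v[2]),v[3],f)
        if nm=="both":
            for i,(m,bb,w) in enumerate(o):
                cv2.imwrite(f"pics/dbg{i}.png",cv2.resize(np.uint8(255*np.hstack([m,bb,abs(m-bb)*w])),None,fx=3,fy=3,interpolation=0))
    # plate corners in top view
    L=[onz(t,x,.018) for x in([376,178],[379.,263.5],[423.5,263])]
    print("plate",np.round(L,4)); print("redline",onz(t,[399.3,201],.018),onz(t,[401.5,258.3],.018))
E
python3 fitsq.py
```

```text
init [0.52149696 0.14798289 0.034     ] -29.503031685911893
both [0.5191 0.1513] -31.82334858369007 0.0015696562069247761 90.10788219302029
top z0 [0.5183 0.1521] -31.555774545623798 0.0 0.38906437051731746
side z0 [0.5192 0.1476] -32.884869449111584 0.0 85.45746470117433
plate [[ 0.674  -0.0644  0.018 ]
 [ 0.4279 -0.0715  0.018 ]
 [ 0.4306 -0.1984  0.018 ]]
redline [ 0.607377   -0.13168205  0.018     ] [ 0.44318382 -0.13578959  0.018     ]
```

```bash
python3 - <<'E'
from h import *
b=cv2.imread("pics/top0.png")[165:275,360:440]
cv2.imwrite("pics/standt.png",cv2.resize(b,None,fx=5.4,fy=5.4,interpolation=cv2.INTER_CUBIC))
b=cv2.imread("pics/side0.png")[105:190,280:390]
cv2.imwrite("pics/stands.png",cv2.resize(b,None,fx=7,fy=7,interpolation=cv2.INTER_CUBIC))
E
```

```text
(no output)
```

View pics/standt.png

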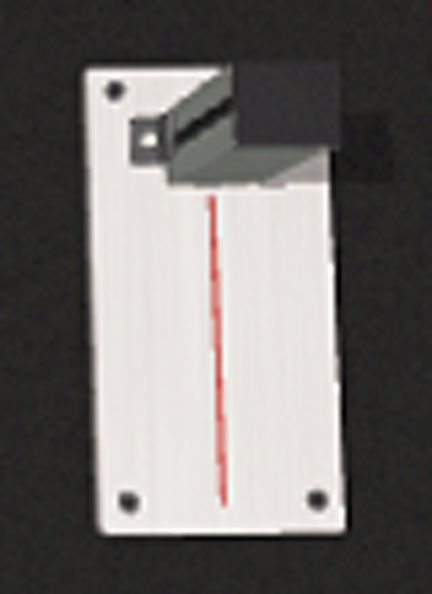

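View pics/stands.png

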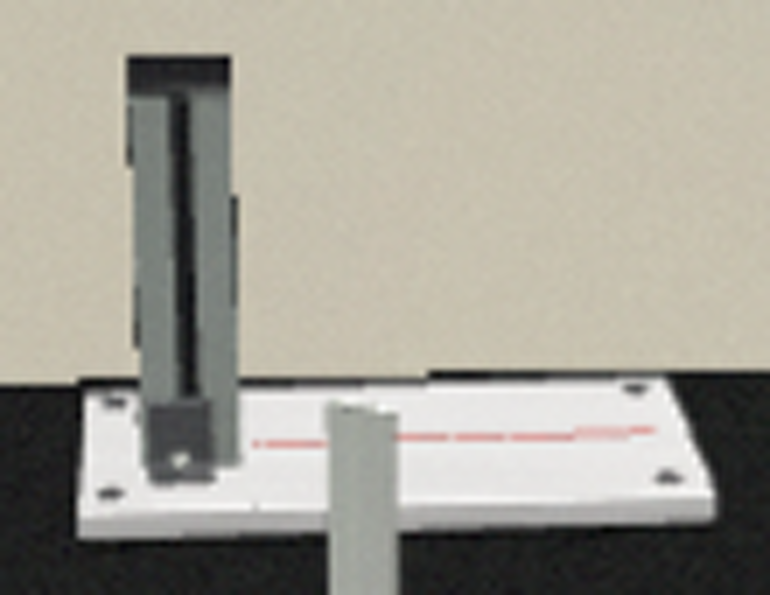

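```bash
sed -i 's#b=np.clip((im\[...,0\]-im\[...,2\])/90.,0,1); tgt.append(b)#d=im[...,0]-im[...,2]; pk=np.percentile(d[d>40],50); b=np.clip(d/(pk*.85),0,1); print("pk",pk); tgt.append(b)#' fitsq.py
sed -i 's#rs=(315,150,395,232)#rs=(315,150,379,230)#' fitsq.py
python3 fitsq.py
cat > fitpl.py <<'E'
from fit import *
t=pickle.load(open("top0.pkl","rb")); s=pickle.load(open("side0.pkl","rb"))
def run(ps,rois,init,fz,excl):
    T=[]
    for p,r in zip(ps,rois):
        im=p["pixels"][r[1]:r[3],r[0]:r[2]].astype(float); sat=im.max(2)-im.min(2)
        g=im[...,1]; T.append(np.clip((g-50)/120,0,1))
    sc=np.array([.01,.01,.05,.01])*np.array([1,1,1,0 if fz else 1])
    def cost(u,full=False):
        v=np.array(init)+u*sc; tot=0;o=[]
        for p,r,b,ex in zip(ps,rois,T,excl):
            m=fill(p,box(v[:2],v[2],v[3],.25,.13,.018),r)
            w=np.ones_like(m)
            for e in ex: w[e[1]-r[1]:e[3]-r[1],e[0]-r[0]:e[2]-r[0]]=0
            d=cv2.GaussianBlur(m,(0,0),.7)-cv2.GaussianBlur(b,(0,0),.7); tot+=(w*d*d).sum(); o.append((m,b,w))
        return o if full else tot
    x=np.zeros(4)
    for k in(1,-.3,.1):
        r=minimize(cost,x,method="Nelder-Mead",options=dict(initial_simplex=x+k*np.vstack([np.zeros(4),np.eye(4)]),xatol=1e-3,fatol=1e-4,maxiter=800)); x=r.x
    return np.array(init)+x*sc,r.fun,cost(x,True)
rt=(366,168,434,274); rs=(284,155,392,190)
# top: exclude column etc, red line; side: exclude above horizon & column/blade
exT=[(383,165,434,202),(397,199,403,260)]
exS=[(284,155,392,161),(296,155,318,176),(324,155,340,190)]
for nm,ps,rr,fz,ex in [("top",[t],[rt],1,[exT]),("both",[t,s],[rt,rs],0,[exT,exS]),("side",[s],[rs],1,[exS])]:
    v,f,o=run(ps,rr,[.55,-.13,.02,0],fz,ex)
    c=v[:2]+.06*np.array([np.cos(v[2]),np.sin(v[2])])
    print(nm,np.round(v,4),np.degrees(v[2]),f,"corner",np.round(c,4))
    if nm!="side":
      for p,k in [(t,"t"),(s,"s")]:
        print(k,np.round(proj(p,[*c,.018]),1), "line end",np.round(proj(p,[*(c-.11*np.array([np.cos(v[2]),np.sin(v[2])])),.018]),1))
    for i,(m,bb,w) in enumerate(o): cv2.imwrite(f"pics/pl_{nm}{i}.png",cv2.resize(np.uint8(255*np.hstack([m,bb,abs(m-bb)*w])),None,fx=2.2,fy=2.2,interpolation=0))
E
python3 fitpl.py
```

```text
init [0.52149696 0.14798289 0.034     ] -29.503031685911893
pk 126.0
pk 85.0
both [0.5166 0.1529] -31.373860964325775 0.0013100778051375467 9.698869647928774
pk 126.0
top z0 [0.5189 0.1518] -31.250484251552553 0.0 1.2422966927248957
pk 85.0
side z0 [0.5162 0.1509] -31.565229611069213 0.0 6.804773987450015
plate [[ 0.674  -0.0644  0.018 ]
 [ 0.4279 -0.0715  0.018 ]
 [ 0.4306 -0.1984  0.018 ]]
redline [ 0.607377   -0.13168205  0.018     ] [ 0.44318382 -0.13578959  0.018     ]
top [ 0.5525 -0.131   0.028   0.    ] 1.603827714224812 399.54475027567827 corner [ 0.6125 -0.1293]
t [[398.5 199.2]] line end [[400.  237.4]]
s [[313.7 168. ]] line end [[352.2 166.9]]
both [ 0.5522 -0.1305  0.017   0.0057] 0.9727762677047875 435.8979801090367 corner [ 0.6122 -0.1295]
t [[398.5 199.4]] line end [[399.7 237.5]]
s [[313.9 168. ]] line end [[352.3 167. ]]
side [ 0.5524 -0.1465  0.0245  0.    ] 1.4056697393317128 2.775394328337031 corner [ 0.6124 -0.145 ]
```

View pics/pl_top0.png

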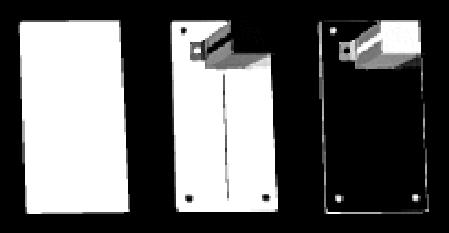

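View pics/pl_side0.png

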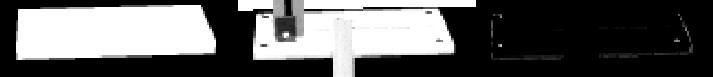

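```bash
sed -i 's/(383,165,434,202)/(383,168,434,202)/' fitpl.py; python3 fitpl.py; python3 - <<'E'
from h import *
s=pickle.load(open("side0.pkl","rb"));t=pickle.load(open("top0.pkl","rb"))
im=s["pixels"]
for c in(345,360,370): print(c,im[155:190,c,1].tolist())
o=np.array([.5525,-.131]);a=np.radians(1.5);R=np.array([[np.cos(a),-np.sin(a)],[np.sin(a),np.cos(a)]])
for lx,ly,z in [(-.125,.065,.018),(.125,.065,.018),(-.125,.065,0),(-.125,-.065,.018),(.06,.025,.018),(.06,-.025,.018),(.06,.025,.174),(.1,.025,.174)]:
    X=[*(o+R@[lx,ly]),z]; print(lx,ly,z,np.round(proj(s,X)[0],1),np.round(proj(t,X)[0],1))
E
```

```text
top [ 0.554  -0.1318  0.0175  0.    ] 1.0035364577218313 25.64736474493763 corner [ 0.614  -0.1307]
t [[398.9 198.7]] line end [[400.1 236.8]]
s [[313.2 167.8]] line end [[351.6 166.8]]
both [ 0.5534 -0.1304  0.0184  0.0061] 1.0514145633097243 48.1501326847109 corner [ 0.6134 -0.1293]
t [[398.5 198.9]] line end [[399.7 237. ]]
s [[313.4 168. ]] line end [[351.9 167. ]]
side [ 0.5524 -0.1465  0.0245  0.    ] 1.4056697393317128 2.775394328337031 corner [ 0.6124 -0.145 ]
345 [194, 192, 177, 24, 113, 232, 231, 231, 231, 233, 231, 224, 171, 230, 233, 230, 228, 228, 229, 228, 231, 240, 178, 174, 157, 105, 24, 29, 31, 28, 33, 30, 33, 25, 28]
360 [194, 193, 177, 66, 163, 232, 232, 231, 231, 232, 230, 223, 164, 230, 230, 231, 230, 229, 230, 230, 228, 229, 180, 174, 159, 45, 29, 23, 29, 32, 33, 34, 29, 31, 30]
370 [195, 193, 176, 93, 176, 88, 181, 230, 233, 231, 225, 169, 230, 233, 233, 231, 231, 230, 229, 231, 232, 199, 175, 169, 149, 25, 35, 30, 32, 28, 30, 35, 30, 35, 29]
-0.125 0.065 0.018 [382.1 174.8] [378.2 264.2]
0.125 0.065 0.018 [290.4 177.5] [375.4 177.4]
-0.125 0.065 0 [381.8 180.9] [377.2 263.8]
-0.125 -0.065 0.018 [374.8 158.3] [423.8 263.5]
0.06 0.025 0.018 [314.  171.3] [389.9 199.4]
0.06 -0.025 0.018 [313.5 164.8] [407.1 199.1]
0.06 0.025 0.174 [312.7 116.6] [402.9 191.9]
0.1 0.025 0.174 [297.6 117. ] [402.3 176. ]
```

Candidates for the square: the large blue stock at top px (302,231) / side px (358,212), and the small look-alike at top px (256,231) / side px (363,247). By size (150 mm fitted) it's the large one. The close crop confirms this, with its blade at the far end (315,208). The stand's column is at top px (399,190), with its foot at about (399,199).

Emit:
play_rows([
  {"tx": 0.025,"ty": -0.04,"turn": -0.0133},
  {"tx": 0.025,"ty": -0.04,"turn": -0.0133},
  {"tx": 0.025,"ty": -0.04,"turn": -0.0133},
  {"tx": 0.025,"ty": -0.04,"turn": -0.0133},
  {"tx": 0.025,"ty": -0.04,"turn": -0.0133},
  {"tx": 0.025,"ty": -0.04,"turn": -0.0133},
  {"tx": 0.025,"ty": -0.04,"turn": -0.0133},
  {"tx": 0.025,"ty": -0.04,"turn": -0.0133},
  {"tx": 0.025,"ty": -0.04,"turn": -0.0133},
  {"tx": 0.025,"ty": -0.04,"turn": -0.0133},
], gripper=1)

```text
invalid input
```

Emit:
play_rows([
  {"tx": 0.025,"ty": -0.04},
  {"tx": 0.025,"ty": -0.04},
  {"tx": 0.025,"ty": -0.04},
  {},
  {},
  {},
])

```text
invalid input
```

```bash
python3 - <<'E'
from h import *
for n in ["side","top"]:
    p=vision.capture(n); pickle.dump(p,open(f"{n}1.pkl","wb")); cv2.imwrite(f"pics/{n}1.png",p["pixels"])
s=bot.read_state(); print(s["time_s"],s["position"],s["tcp_rot"],s["force"])
E
```

```text
1.1 [0.24723255 0.57398929 0.29223763] [[ 3.95677511e-01  9.18389517e-01 -4.86222119e-05]
 [ 9.18389517e-01 -3.95677513e-01 -3.37581396e-05]
 [-5.02418373e-05 -3.12967930e-05 -9.99999998e-01]] [-0.01131464 -0.11562831 -0.39314195]
```

View pics/side1.png

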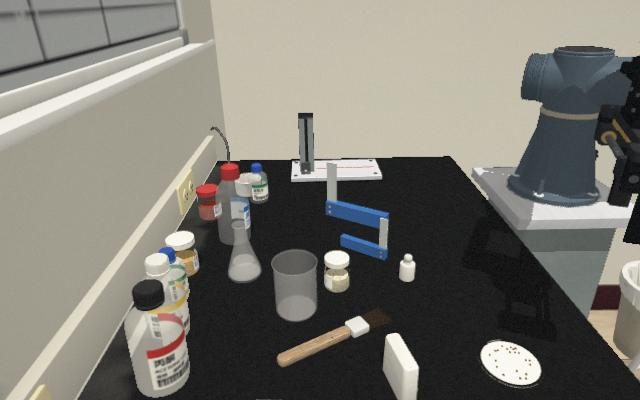

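The call was refused, and the picture shows that nothing moved. I'll give every row all four numbers.

Emit:
play_rows([
  {"tx": 0.025,"ty": -0.04,"tz": 0,"turn": -0.0133},
  {"tx": 0.025,"ty": -0.04,"tz": 0,"turn": -0.0133},
  {"tx": 0.025,"ty": -0.04,"tz": 0,"turn": -0.0133},
  {"tx": 0.025,"ty": -0.04,"tz": 0,"turn": -0.0133},
  {"tx": 0.025,"ty": -0.04,"tz": 0,"turn": -0.0133},
  {"tx": 0.025,"ty": -0.04,"tz": 0,"turn": -0.0133},
  {"tx": 0.025,"ty": -0.04,"tz": 0,"turn": -0.0133},
  {"tx": 0.025,"ty": -0.04,"tz": 0,"turn": -0.0133},
  {"tx": 0.025,"ty": -0.04,"tz": 0,"turn": -0.0133},
  {"tx": 0.025,"ty": -0.04,"tz": 0,"turn": -0.0133},
], gripper=1)

```text
time_s: 2.1
position: [0.448, 0.2526, 0.2925]
tcp_rot: [[0.52, 0.854, 0.001], [0.854, -0.52, 0.0], [0.0, 0.0, -1.0]]
force: [0.5, 0.2, -0.1]
opening: 1.001
```

Emit:
play_rows([
  {"tx": 0.025,"ty": -0.04,"tz": 0,"turn": 0},
  {"tx": 0.025,"ty": -0.04,"tz": 0,"turn": 0},
  {"tx": 0.025,"ty": -0.038,"tz": 0,"turn": 0},
  {"tx": 0,"ty": 0,"tz": 0,"turn": 0},
  {"tx": 0,"ty": 0,"tz": 0,"turn": 0},
])

```text
time_s: 2.6
position: [0.5075, 0.159, 0.2922]
tcp_rot: [[0.521, 0.853, -0.0], [0.853, -0.521, 0.0], [0.0, -0.001, -1.0]]
force: [0.5, -0.7, -0.2]
opening: 1.001
```

```bash
python3 - <<'E'
from h import *
for n in ["side","top"]:
    p=vision.capture(n); pickle.dump(p,open(f"{n}1.pkl","wb")); cv2.imwrite(f"pics/{n}1.png",p["pixels"])
s=bot.read_state(); print(s["time_s"],s["position"],s["tcp_rot"],s["force"])
E
```

```text
2.7 [0.50646951 0.1602185  0.29214056] [[ 5.18893400e-01  8.54838354e-01 -1.01331955e-03]
 [ 8.54838924e-01 -5.18893338e-01  3.43795839e-04]
 [-2.31914895e-04 -1.04461838e-03 -9.99999427e-01]] [ 0.12937095  0.00977363 -0.69426441]
```

View pics/side1.png

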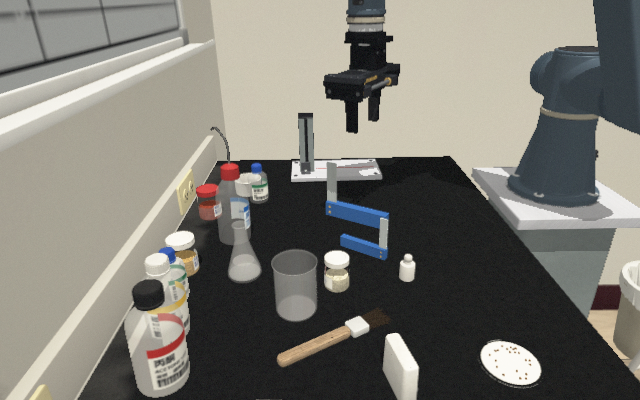

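The gripper hovers over the larger square (side px (358,115) above stock (358,212)). I'm descending.

Emit:
play_rows([
  {"tx": 0,"ty": 0,"tz": -0.048,"turn": 0},
  {"tx": 0,"ty": 0,"tz": -0.048,"turn": 0},
  {"tx": 0,"ty": 0,"tz": -0.048,"turn": 0},
  {"tx": 0,"ty": 0,"tz": -0.048,"turn": 0},
  {"tx": 0,"ty": 0,"tz": -0.048,"turn": 0},
  {"tx": 0,"ty": 0,"tz": -0.01,"turn": 0},
  {"tx": 0,"ty": 0,"tz": -0.01,"turn": 0},
  {"tx": 0,"ty": 0,"tz": -0.007,"turn": 0},
  {"tx": 0,"ty": 0,"tz": -0.006,"turn": 0},
  {"tx": 0,"ty": 0,"tz": 0,"turn": 0},
])

```text
time_s: 3.7
position: [0.5077, 0.1597, 0.0746]
tcp_rot: [[0.519, 0.855, 0.002], [0.855, -0.519, 0.0], [0.001, 0.001, -1.0]]
force: [0.6, 0.2, 0.7]
opening: 1.006
```

```bash
python3 - <<'E'
from h import *
for n in ["side","top"]:
    p=vision.capture(n); pickle.dump(p,open(f"{n}2.pkl","wb")); cv2.imwrite(f"pics/{n}2.png",cv2.resize(p["pixels"][130:270,260:440] if n=="side" else p["pixels"][170:280,220:380],None,fx=4,fy=4))
s=bot.read_state(); print(s["time_s"],s["position"],s["tcp_rot"],s["force"])
E
```

```text
3.8 [0.50777505 0.15963276 0.07473601] [[ 5.19383308e-01  8.54539660e-01  1.71747644e-03]
 [ 8.54540752e-01 -5.19384321e-01  1.73674537e-04]
 [ 1.04044212e-03  1.37744995e-03 -9.99998510e-01]] [-0.33143136  0.3921234  -0.15941911]
```

View pics/side2.png

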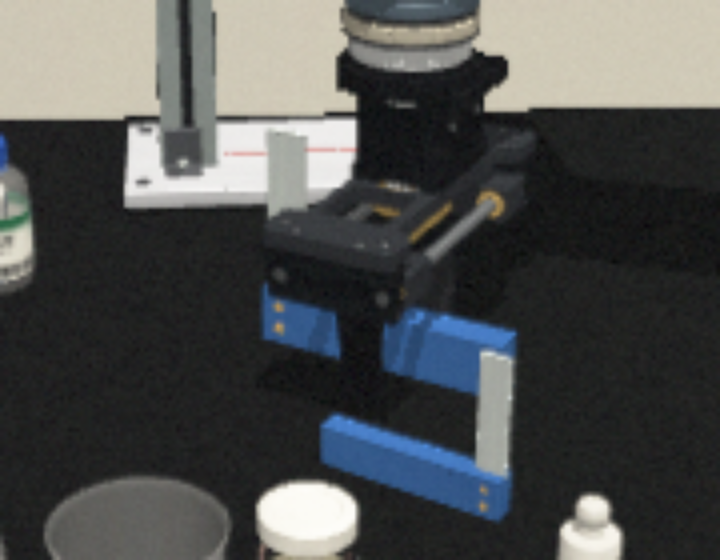

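View pics/top2.png

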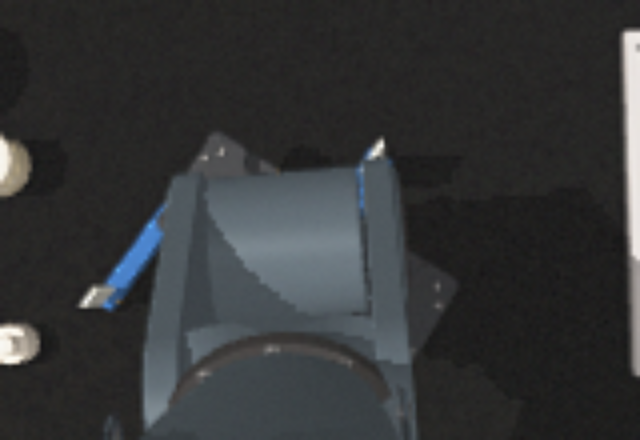

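The fingers straddle the stock at side px ~(350,210), clear of the small square. Closing now.

Emit:
play_rows([
  {"tx": 0,"ty": 0,"tz": 0,"turn": 0},
  {"tx": 0,"ty": 0,"tz": 0,"turn": 0},
  {"tx": 0,"ty": 0,"tz": 0,"turn": 0},
  {"tx": 0,"ty": 0,"tz": 0,"turn": 0},
  {"tx": 0,"ty": 0,"tz": 0,"turn": 0},
  {"tx": 0,"ty": 0,"tz": 0,"turn": 0},
  {"tx": 0,"ty": 0,"tz": 0,"turn": 0},
  {"tx": 0,"ty": 0,"tz": 0,"turn": 0},
  {"tx": 0,"ty": 0,"tz": 0,"turn": 0},
  {"tx": 0,"ty": 0,"tz": 0,"turn": 0},
], gripper=0)

```text
time_s: 4.8
position: [0.5068, 0.1594, 0.0738]
tcp_rot: [[0.519, 0.855, -0.001], [0.855, -0.519, -0.0], [-0.001, -0.001, -1.0]]
force: [-1.3, -0.6, -0.4]
opening: 0.228
```

Emit:
play_rows([
  {"tx": 0,"ty": 0,"tz": 0.015,"turn": 0},
  {"tx": 0,"ty": 0,"tz": 0.025,"turn": 0},
  {"tx": 0,"ty": 0,"tz": 0.025,"turn": 0},
  {"tx": 0,"ty": 0,"tz": 0.025,"turn": 0},
  {"tx": 0,"ty": 0,"tz": 0.01,"turn": 0},
  {"tx": 0,"ty": 0,"tz": 0,"turn": 0},
])

```text
time_s: 5.4
position: [0.5078, 0.1597, 0.1551]
tcp_rot: [[0.519, 0.855, 0.003], [0.855, -0.519, 0.0], [0.002, 0.002, -1.0]]
force: [0.8, 1.1, -3.5]
opening: 0.226
```

Emit:
play_rows([
  {"tx": -0.001,"ty": -0.0367,"tz": 0,"turn": 0.0545},
  {"tx": -0.001,"ty": -0.0367,"tz": 0,"turn": 0.0545},
  {"tx": -0.001,"ty": -0.0367,"tz": 0,"turn": 0.0545},
  {"tx": -0.001,"ty": -0.0367,"tz": 0,"turn": 0.0545},
  {"tx": -0.001,"ty": -0.0367,"tz": 0,"turn": 0.0545},
  {"tx": -0.001,"ty": -0.0367,"tz": 0,"turn": 0.0545},
  {"tx": -0.001,"ty": -0.0367,"tz": 0,"turn": 0.0545},
  {"tx": -0.001,"ty": -0.0367,"tz": 0,"turn": 0.0545},
  {"tx": -0.001,"ty": -0.0367,"tz": 0,"turn": 0.0545},
  {"tx": 0,"ty": -0.0367,"tz": 0,"turn": 0.0545},
])

```text
time_s: 6.4
position: [0.4991, -0.1349, 0.1527]
tcp_rot: [[-0.027, 1.0, -0.002], [1.0, 0.027, 0.001], [0.001, -0.002, -1.0]]
force: [1.2, -0.2, -3.5]
opening: 0.23
```

Emit:
play_rows([
  {"tx": 0,"ty": 0,"tz": -0.015,"turn": 0},
  {"tx": 0,"ty": 0,"tz": -0.01,"turn": 0},
  {"tx": 0,"ty": 0,"tz": -0.01,"turn": 0},
  {"tx": 0,"ty": 0,"tz": 0,"turn": 0},
  {"tx": 0,"ty": 0,"tz": 0,"turn": 0},
  {"tx": 0,"ty": 0,"tz": 0,"turn": 0},
])

```text
time_s: 7.0
position: [0.5002, -0.1334, 0.126]
tcp_rot: [[-0.026, 1.0, 0.0], [1.0, 0.026, -0.0], [-0.0, 0.0, -1.0]]
force: [-0.7, -0.4, -2.3]
opening: 0.228
```

```bash
python3 - <<'E'
from h import *
for n in ["side","top"]:
    p=vision.capture(n); pickle.dump(p,open(f"{n}3.pkl","wb")); cv2.imwrite(f"pics/{n}3.png",cv2.resize(p["pixels"][90:210,260:420] if n=="side" else p["pixels"][160:280,340:460],None,fx=4.9,fy=4.9,interpolation=cv2.INTER_CUBIC))
s=bot.read_state(); print(s["time_s"],s["position"],s["tcp_rot"],s["force"],s["moment"],s["opening"])
E
```

```text
7.1 [ 0.50034332 -0.13368695  0.12622255] [[-2.54060302e-02  9.99676929e-01  7.55399614e-04]
 [ 9.99677127e-01  2.54063380e-02 -4.00659918e-04]
 [-4.19722414e-04  7.44976538e-04 -9.99999634e-01]] [ 0.97457879 -0.50395498 -3.39965722] [ 0.03919333  0.09824178 -0.00527412] 0.223652041133392
```

View pics/side3.png

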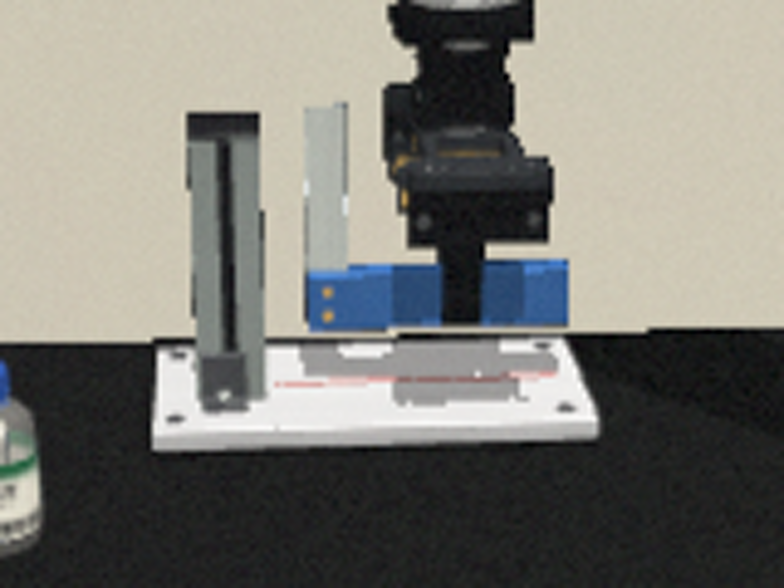

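View pics/top3.png

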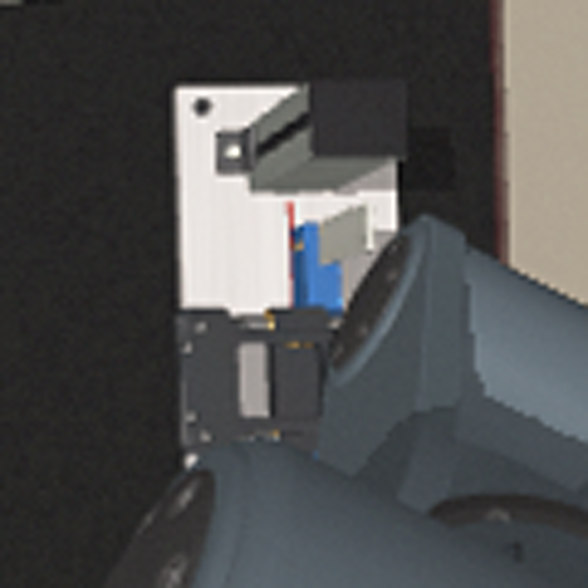

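```bash
python3 - <<'E'
from h import *
s=pickle.load(open("side3.pkl","rb"));t=pickle.load(open("top3.pkl","rb"))
a=np.radians(1.45); u=np.array([np.cos(a),np.sin(a)]);v=np.array([-u[1],u[0]])
tcp=np.array([.5003,-.1337]); z0=.1262-.0738
H=tcp+.0887*u
for nm,lx,ly,z in [("heel bot L",0,.01,0),("tail bot L",-.15,.01,0),("heel top L",0,.01,.034),("heel top R",0,-.01,.034),("heel blade top",0,0.002,.129),("blade inner top",-.024,.002,.129),("-50 topL",-.05,.01,.034)]:
    X=[*(H+lx*u+ly*v),z0+z]; S=proj(s,X)[0];T=proj(t,X)[0]
    print(nm,"side crop",np.round((S-[260,90]+.5)*4.9-.5,0),"top crop",np.round((T-[340,160]+.5)*4.9-.5,0))
c=np.array([.6137,-.1311])
for nm,lx,ly,z in [("corner",0,0,.018),("colL",0,.025,.018),("colR",0,-.025,.018),("coltopL",0,.025,.174),("coltopR",0,-.025,.174),("line165",-.165,0,.018)]:
    X=[*(c+lx*u+ly*v),z]; S=proj(s,X)[0];T=proj(t,X)[0]
    print(nm,"side crop",np.round((S-[260,90]+.5)*4.9-.5,0),"top crop",np.round((T-[340,160]+.5)*4.9-.5,0))
E
```

```text
heel bot L side crop [305. 332.] top crop [289. 228.]
tail bot L side crop [567. 325.] top crop [299. 494.]
heel top L side crop [305. 276.] top crop [303. 222.]
heel top R side crop [303. 265.] top crop [339. 222.]
heel blade top side crop [302. 106.] top crop [364. 203.]
blade inner top side crop [345. 105.] top crop [366. 251.]
-50 topL side crop [393. 273.] top crop [307. 313.]
corner side crop [263. 383.] top crop [291. 192.]
colL side crop [264. 399.] top crop [249. 193.]
colR side crop [262. 368.] top crop [333. 192.]
coltopL side crop [258. 131.] top crop [313. 156.]
coltopR side crop [256. 108.] top crop [412. 155.]
line165 side crop [545. 375.] top crop [302. 474.]
```

Side view: the square is level over the plate and the blade is about 23 mm from the column (px 305 against 264 in the crop). Top view: the stock runs parallel to the red line, about 1–3 mm to its +y side. I'll nudge y and go down to just above the plate.

Emit:
play_rows([
  {"tx": 0,"ty": -0.001,"tz": -0.01,"turn": 0},
  {"tx": 0,"ty": -0.001,"tz": -0.01,"turn": 0},
  {"tx": 0,"ty": 0,"tz": -0.01,"turn": 0},
  {"tx": 0,"ty": 0,"tz": -0.0075,"turn": 0},
  {"tx": 0,"ty": 0,"tz": 0,"turn": 0},
  {"tx": 0,"ty": 0,"tz": 0,"turn": 0},
  {"tx": 0,"ty": 0,"tz": 0,"turn": 0},
  {"tx": 0,"ty": 0,"tz": 0,"turn": 0},
])

```text
time_s: 7.9
position: [0.5003, -0.1357, 0.0961]
tcp_rot: [[-0.025, 1.0, 0.001], [1.0, 0.025, -0.0], [-0.0, 0.001, -1.0]]
force: [1.2, 0.2, -3.1]
opening: 0.229
```

```bash
python3 - <<'E'
from h import *
for n in ["side","top"]:
    p=vision.capture(n); pickle.dump(p,open(f"{n}4.pkl","wb")); cv2.imwrite(f"pics/{n}4.png",cv2.resize(p["pixels"][90:210,260:420] if n=="side" else p["pixels"][160:280,340:460],None,fx=4.9,fy=4.9,interpolation=cv2.INTER_CUBIC))
s=bot.read_state(); print(s["time_s"],s["position"],s["tcp_rot"],s["force"],s["moment"],s["opening"])
E
```

```text
8.0 [ 0.50019751 -0.13566957  0.09613889] [[-2.46265222e-02  9.99696560e-01  5.66879898e-04]
 [ 9.99696676e-01  2.46266877e-02 -2.86992032e-04]
 [-3.00865322e-04  5.59640334e-04 -9.99999798e-01]] [-0.15128052  0.04158194 -2.56930516] [ 0.04580303  0.07386188 -0.00704693] 0.2284115051762945
```

View pics/side4.png

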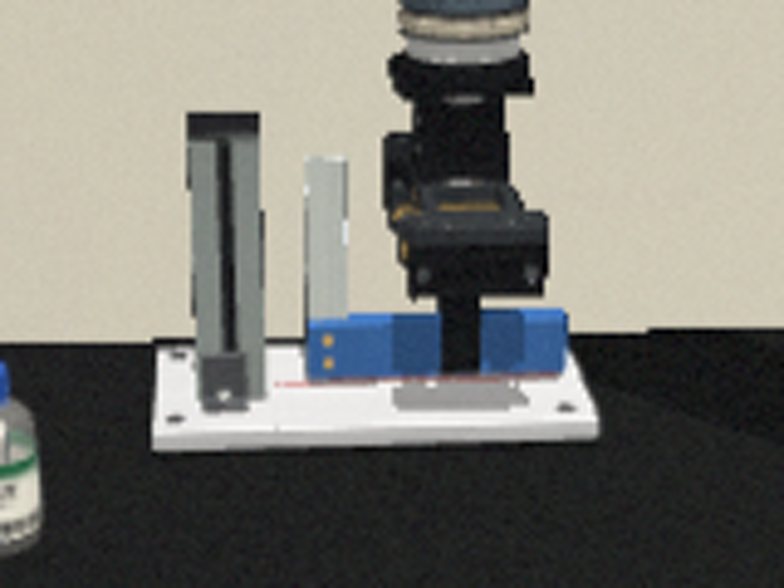

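View pics/top4.png

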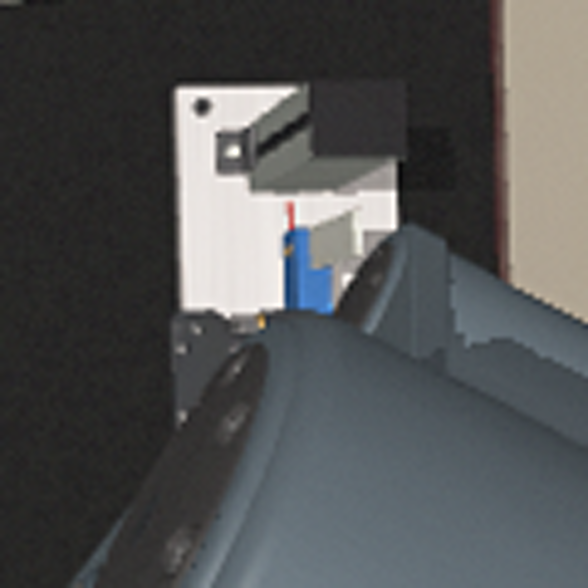

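```bash
python3 - <<'E'
from h import *
t=pickle.load(open("top4.pkl","rb")); im=t["pixels"].astype(float)
pts=[]
for r in range(209,222):
    row=im[r,390:412,2]  # red channel: plate high, blue stock low
    i=np.where((row[:-1]>130)&(row[1:]<=130))[0]
    c=[390+k+(row[k]-130)/(row[k]-row[k+1]) for k in i]
    print(r,np.round(c,2),end=' | ')
    if c: pts.append((c[-1] if len(c)==1 else c[0],r))
print()
# left edge may be bottom edge of left side face (z0=.022) or top; camera left of the stock => left side face visible
for z in(.0223,.0563):
    W=np.array([onz(t,q,z) for q in pts]); print(z,np.round(W[[0,-1]],4),"slope deg",np.degrees(np.polyfit(W[:,0],W[:,1],1)[0]))
# red line in first picture
p=pickle.load(open("top0.pkl","rb")); m=p["pixels"].astype(float); L=[]
for r in range(203,258):
    row=m[r,392:409,2]-m[r,392:409,1]; row=np.clip(row-15,0,None)
    L.append(onz(p,[392+(row*np.arange(17)).sum()/row.sum(),r],.018))
L=np.array(L); k=np.polyfit(L[:,0],L[:,1],1); print("line yaw",np.degrees(np.arctan(k[0])),"y at .6137",np.polyval(k,.6137),"at .58",np.polyval(k,.58))
E
```

```text
209 [397.4] | 210 [397.64] | 211 [398.42] | 212 [397.53] | 213 [397.52] | 214 [397.52 405.16] | 215 [397.53] | 216 [397.53] | 217 [397.52] | 218 [397.53 410.37] | 219 [397.53 409.38] | 220 [397.53 408.86] | 221 [397.55 408.34] | 
0.0223 [[ 0.5836 -0.1249  0.0223]
 [ 0.5491 -0.1249  0.0223]] slope deg -1.7378670708656434
0.0563 [[ 0.5804 -0.1171  0.0563]
 [ 0.547  -0.1171  0.0563]] slope deg -1.7378670708656854
line yaw 1.3882113566416843 y at .6137 -0.12998025974456856 at .58 -0.1307969321011083
```

Emit:
play_rows([
  {"tx": 0,"ty": 0.002,"tz": -0.00125,"turn": 0},
  {"tx": 0,"ty": 0.002,"tz": -0.00125,"turn": 0},
  {"tx": 0,"ty": 0,"tz": -0.00125,"turn": 0},
  {"tx": 0,"ty": 0,"tz": 0,"turn": 0},
  {"tx": 0,"ty": 0,"tz": 0,"turn": 0},
  {"tx": 0,"ty": 0,"tz": 0,"turn": 0},
])

```text
time_s: 8.6
position: [0.5001, -0.1325, 0.0928]
tcp_rot: [[-0.025, 1.0, 0.0], [1.0, 0.025, -0.0], [-0.0, 0.0, -1.0]]
force: [-0.1, 0.0, -4.2]
opening: 0.227
```

Emit:
play_rows([
  {"tx": 0,"ty": 0,"tz": -0.00125,"turn": 0},
  {"tx": 0,"ty": 0,"tz": 0,"turn": 0},
  {"tx": 0,"ty": 0,"tz": 0,"turn": 0},
])

```text
time_s: 8.9
position: [0.5001, -0.1324, 0.0918]
tcp_rot: [[-0.025, 1.0, 0.0], [1.0, 0.025, -0.0], [-0.0, 0.0, -1.0]]
force: [0.2, -0.7, -3.4]
opening: 0.226
```

Emit:
play_rows([
  {"tx": 0,"ty": 0,"tz": -0.00125,"turn": 0},
  {"tx": 0,"ty": 0,"tz": 0,"turn": 0},
  {"tx": 0,"ty": 0,"tz": 0,"turn": 0},
])

```text
time_s: 9.2
position: [0.5001, -0.1324, 0.0918]
tcp_rot: [[-0.025, 1.0, 0.001], [1.0, 0.025, -0.0], [-0.0, 0.001, -1.0]]
force: [-1.9, 1.0, 5.7]
opening: 0.225
```

Emit:
play_rows([
  {"tx": 0,"ty": 0,"tz": -0.00125,"turn": 0},
  {"tx": 0,"ty": 0,"tz": 0,"turn": 0},
  {"tx": 0,"ty": 0,"tz": 0,"turn": 0},
])

```text
time_s: 9.5
position: [0.5001, -0.1324, 0.0918]
tcp_rot: [[-0.025, 1.0, 0.001], [1.0, 0.025, -0.001], [-0.001, 0.001, -1.0]]
force: [-2.1, 0.7, 12.5]
opening: 0.231
```

Plate contact at TCP z 0.0918, exactly the predicted height. I'll ease off to light contact and slide along the line toward the column.

Emit:
play_rows([
  {"tx": 0,"ty": 0,"tz": 0.0018,"turn": 0},
  {"tx": 0.003,"ty": 0,"tz": 0,"turn": 0},
  {"tx": 0.003,"ty": 0,"tz": 0,"turn": 0},
  {"tx": 0.003,"ty": 0.0003,"tz": 0,"turn": 0},
  {"tx": 0.003,"ty": 0,"tz": 0,"turn": 0},
  {"tx": 0.003,"ty": 0.0003,"tz": 0,"turn": 0},
  {"tx": 0.003,"ty": 0,"tz": 0,"turn": 0},
  {"tx": 0.003,"ty": 0,"tz": 0,"turn": 0},
  {"tx": 0,"ty": 0,"tz": 0,"turn": 0},
  {"tx": 0,"ty": 0,"tz": 0,"turn": 0},
])

```text
time_s: 10.5
position: [0.5134, -0.1308, 0.0918]
tcp_rot: [[-0.026, 1.0, -0.008], [1.0, 0.026, 0.003], [0.003, -0.008, -1.0]]
force: [-8.5, 1.1, 11.4]
opening: 0.233
```

```bash
python3 - <<'E'
from h import *
for n in ["side","top"]:
    p=vision.capture(n); pickle.dump(p,open(f"{n}5.pkl","wb")); cv2.imwrite(f"pics/{n}5.png",cv2.resize(p["pixels"][90:210,260:420] if n=="side" else p["pixels"][160:280,340:460],None,fx=4.9,fy=4.9,interpolation=cv2.INTER_CUBIC))
s=bot.read_state(); print(s["time_s"],s["position"],s["force"])
E
```

```text
10.6 [ 0.51343337 -0.13075826  0.09177386] [-8.27384543  0.30349757 11.97947193]
```

View pics/side5.png

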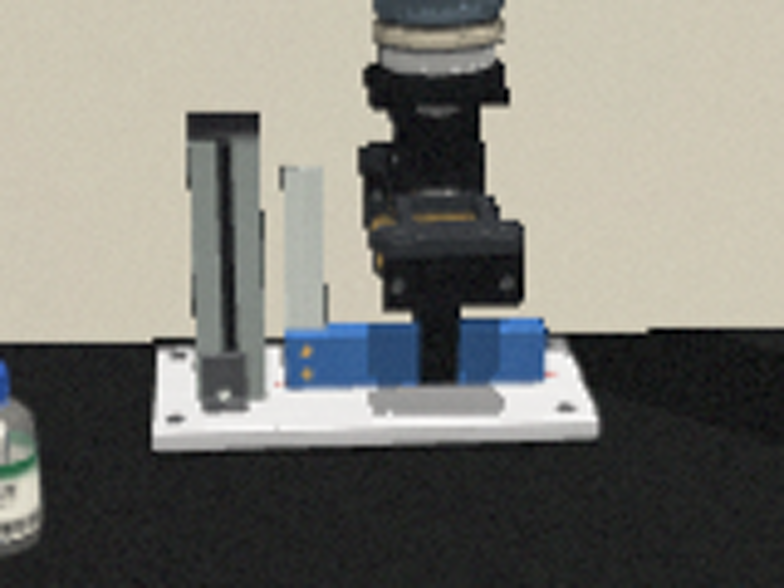

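View pics/top5.png

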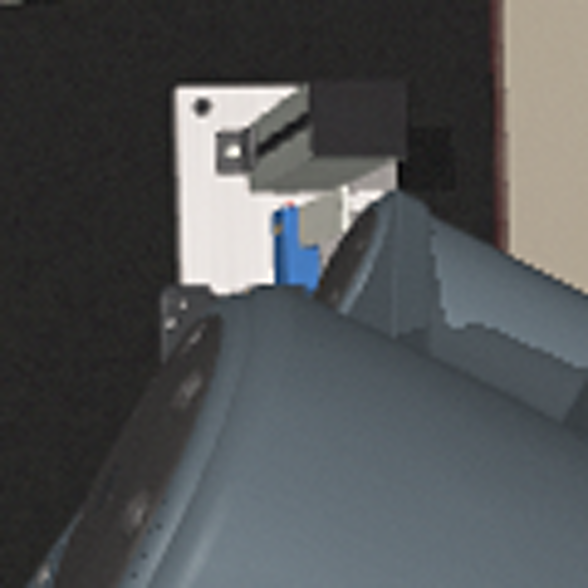

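Side view: heel px 286 against the column's 264, so a gap of about 12 mm. Friction is dragging (Fx −8 N, Fz 12 N), so I'll lift slightly before going on.

Emit:
play_rows([
  {"tx": 0,"ty": 0,"tz": 0.0015,"turn": 0},
  {"tx": 0,"ty": 0,"tz": 0.0015,"turn": 0},
  {"tx": 0,"ty": 0,"tz": 0,"turn": 0},
  {"tx": 0,"ty": 0,"tz": 0,"turn": 0},
  {"tx": 0,"ty": 0,"tz": 0,"turn": 0},
])

```text
time_s: 11.1
position: [0.517, -0.1319, 0.0934]
tcp_rot: [[-0.025, 1.0, -0.0], [1.0, 0.025, 0.0], [0.0, -0.0, -1.0]]
force: [-0.4, -0.2, -3.8]
opening: 0.23
```

Emit:
play_rows([
  {"tx": 0.0015,"ty": 0,"tz": 0,"turn": 0},
  {"tx": 0.0015,"ty": 0,"tz": 0,"turn": 0},
  {"tx": 0.0015,"ty": 0,"tz": 0,"turn": 0},
  {"tx": 0.0015,"ty": 0,"tz": -0.001,"turn": 0},
  {"tx": 0,"ty": 0,"tz": 0,"turn": 0},
  {"tx": 0,"ty": 0,"tz": 0,"turn": 0},
])

```text
time_s: 11.7
position: [0.5216, -0.1319, 0.0928]
tcp_rot: [[-0.025, 1.0, -0.0], [1.0, 0.025, 0.0], [0.0, -0.0, -1.0]]
force: [0.7, -0.0, -2.7]
opening: 0.23
```

Emit:
play_rows([
  {"tx": 0.00125,"ty": 0,"tz": 0,"turn": 0},
  {"tx": 0,"ty": 0,"tz": 0,"turn": 0},
  {"tx": 0,"ty": 0,"tz": 0,"turn": 0},
])

```text
time_s: 12.0
position: [0.5227, -0.1319, 0.0929]
tcp_rot: [[-0.025, 1.0, -0.0], [1.0, 0.025, -0.0], [-0.0, -0.0, -1.0]]
force: [0.7, -0.7, -2.7]
opening: 0.227
```

Emit:
play_rows([
  {"tx": 0.00125,"ty": 0,"tz": 0,"turn": 0},
  {"tx": 0,"ty": 0,"tz": 0,"turn": 0},
  {"tx": 0,"ty": 0,"tz": 0,"turn": 0},
])

```text
time_s: 12.3
position: [0.5237, -0.1319, 0.0929]
tcp_rot: [[-0.025, 1.0, 0.0], [1.0, 0.025, -0.0], [-0.0, 0.0, -1.0]]
force: [-0.1, -0.2, -3.4]
opening: 0.228
```

Emit:
play_rows([
  {"tx": 0.00125,"ty": 0,"tz": 0,"turn": 0},
  {"tx": 0,"ty": 0,"tz": 0,"turn": 0},
  {"tx": 0,"ty": 0,"tz": 0,"turn": 0},
])

```text
time_s: 12.6
position: [0.5245, -0.1319, 0.0928]
tcp_rot: [[-0.025, 1.0, -0.0], [1.0, 0.025, 0.0], [0.0, -0.0, -1.0]]
force: [-0.0, -0.3, -2.2]
opening: 0.228
```

Emit:
play_rows([
  {"tx": 0.00125,"ty": 0,"tz": 0,"turn": 0},
  {"tx": 0,"ty": 0,"tz": 0,"turn": 0},
  {"tx": 0,"ty": 0,"tz": 0,"turn": 0},
])

```text
time_s: 12.9
position: [0.5247, -0.1317, 0.0927]
tcp_rot: [[-0.025, 1.0, -0.002], [1.0, 0.025, 0.001], [0.001, -0.002, -1.0]]
force: [-4.4, -1.0, -1.8]
opening: 0.225
```

Emit:
play_rows([
  {"tx": 0.00125,"ty": 0,"tz": 0,"turn": 0},
  {"tx": 0,"ty": 0,"tz": 0,"turn": 0},
  {"tx": 0,"ty": 0,"tz": 0,"turn": 0},
])

```text
time_s: 13.2
position: [0.5248, -0.1316, 0.0927]
tcp_rot: [[-0.025, 1.0, -0.004], [1.0, 0.025, 0.001], [0.001, -0.004, -1.0]]
force: [-5.8, -2.1, -0.5]
opening: 0.222
```

Column contact found at TCP x 0.5247 (Fx −5 N). Now lowering onto the plate.

Emit:
play_rows([
  {"tx": 0,"ty": 0,"tz": -0.00125,"turn": 0},
  {"tx": 0,"ty": 0,"tz": 0,"turn": 0},
  {"tx": 0,"ty": 0,"tz": 0,"turn": 0},
])

```text
time_s: 13.5
position: [0.5248, -0.1315, 0.0919]
tcp_rot: [[-0.025, 1.0, -0.004], [1.0, 0.025, 0.001], [0.001, -0.004, -1.0]]
force: [-6.7, -1.1, 0.6]
opening: 0.225
```

Emit:
play_rows([
  {"tx": 0,"ty": 0,"tz": -0.00125,"turn": 0},
  {"tx": 0,"ty": 0,"tz": 0,"turn": 0},
  {"tx": 0,"ty": 0,"tz": 0,"turn": 0},
])

```text
time_s: 13.8
position: [0.5248, -0.1315, 0.0918]
tcp_rot: [[-0.025, 1.0, -0.004], [1.0, 0.025, 0.001], [0.001, -0.004, -1.0]]
force: [-7.8, -1.3, 8.5]
opening: 0.231
```

Emit:
play_rows([
  {"tx": 0.00125,"ty": 0,"tz": 0,"turn": 0},
  {"tx": 0.00125,"ty": 0,"tz": 0,"turn": 0},
  {"tx": 0,"ty": 0,"tz": 0,"turn": 0},
  {"tx": 0,"ty": 0,"tz": 0,"turn": 0},
])

```text
time_s: 14.2
position: [0.525, -0.1315, 0.0918]
tcp_rot: [[-0.026, 1.0, -0.008], [1.0, 0.026, 0.002], [0.002, -0.008, -1.0]]
force: [-12.3, -3.2, 10.9]
opening: 0.231
```

Emit:
play_rows([
  {"tx": 0.00125,"ty": 0,"tz": 0,"turn": 0},
  {"tx": 0,"ty": 0,"tz": 0,"turn": 0},
  {"tx": 0,"ty": 0,"tz": 0,"turn": 0},
  {"tx": 0,"ty": 0,"tz": 0,"turn": 0},
])

```text
time_s: 14.6
position: [0.5252, -0.1315, 0.0918]
tcp_rot: [[-0.026, 1.0, -0.01], [1.0, 0.026, 0.002], [0.002, -0.01, -1.0]]
force: [-15.0, -4.8, 11.6]
opening: 0.228
```

```bash
python3 - <<'E'
from h import *
for n in ["side","top"]:
    p=vision.capture(n); pickle.dump(p,open(f"{n}6.pkl","wb")); cv2.imwrite(f"pics/{n}6.png",cv2.resize(p["pixels"][90:210,260:420] if n=="side" else p["pixels"][160:280,340:460],None,fx=4.9,fy=4.9,interpolation=cv2.INTER_CUBIC))
    if n=="side": cv2.imwrite("pics/full6.png",p["pixels"])
s=bot.read_state(); print(s["time_s"],s["position"],s["tcp_rot"],s["force"],s["moment"],s["opening"])
E
```

```text
14.7 [ 0.52519379 -0.13154712  0.09176672] [[-0.02600803  0.99961228 -0.00994298]
 [ 0.99965941  0.02602814  0.00189874]
 [ 0.0021568  -0.00989021 -0.99994876]] [-14.45289887  -4.14890263  12.06520421] [-0.76992688  2.13613626 -0.09374385] 0.2316483073839226
```

View pics/side6.png

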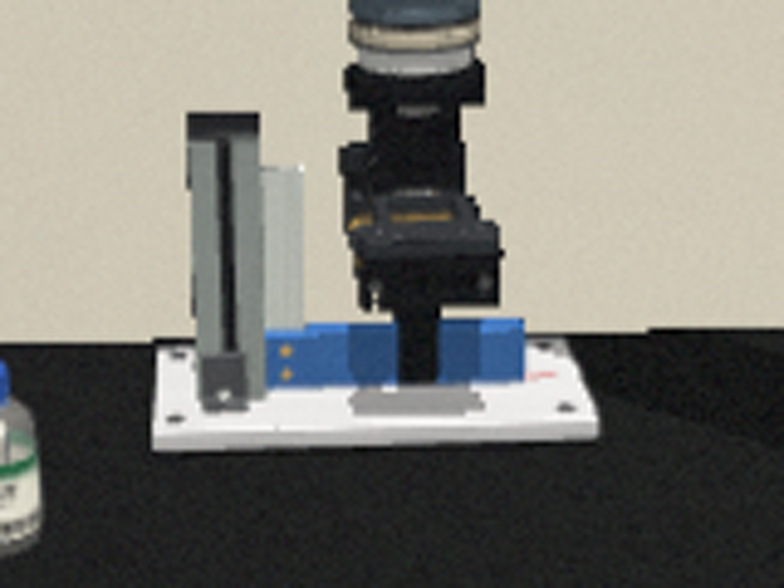

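View pics/top6.png

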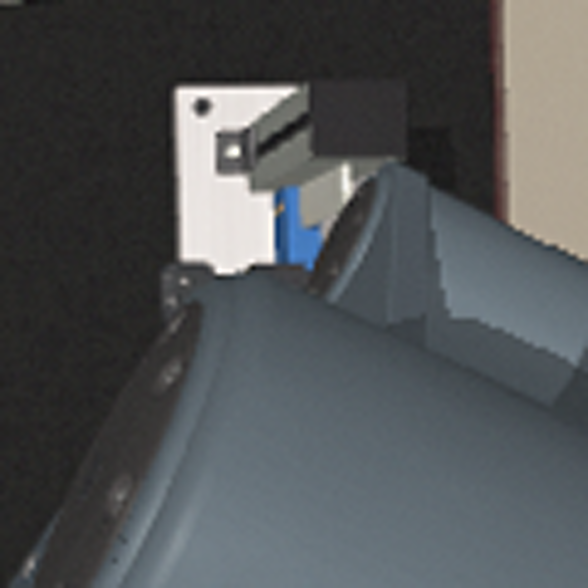

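View pics/full6.png

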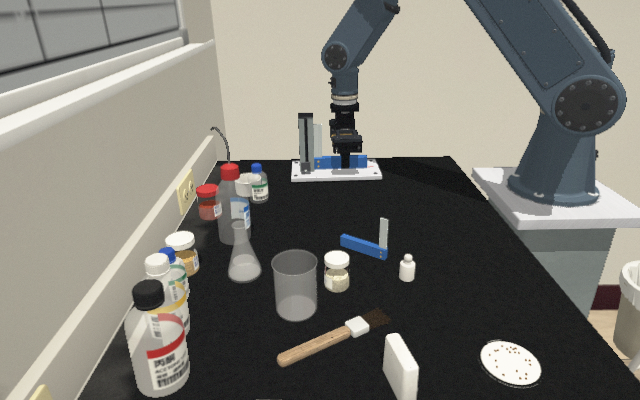

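The square sits in the corner. In the side crop the blade edge (px 263) meets the column face, and the stock underside runs level on the plate from (266,386) to (523,381), the same slope as when it hung level. The weight, bottle and jar are unmoved. I'll do one settling check.

Emit:
play_rows([
  {"tx": 0,"ty": -0.0005,"tz": 0,"turn": 0},
  {"tx": 0,"ty": 0,"tz": 0,"turn": 0},
  {"tx": 0,"ty": 0,"tz": 0,"turn": 0},
  {"tx": 0,"ty": 0,"tz": 0,"turn": 0},
  {"tx": 0,"ty": 0,"tz": 0,"turn": 0},
  {"tx": 0,"ty": 0,"tz": 0,"turn": 0},
  {"tx": 0,"ty": 0,"tz": 0,"turn": 0},
  {"tx": 0,"ty": 0,"tz": 0,"turn": 0},
])

```text
time_s: 15.5
position: [0.5252, -0.1316, 0.0918]
tcp_rot: [[-0.026, 1.0, -0.01], [1.0, 0.026, 0.002], [0.003, -0.01, -1.0]]
force: [-14.3, -3.5, 13.0]
opening: 0.226
```

```bash
python3 - <<'E'
from h import *
t=vision.capture("top"); im=t["pixels"].astype(float)
s=bot.read_state(); print(s["position"],s["force"],s["opening"],s["qvel"])
pts=[]
for r in range(199,213):
    row=im[r,388:404,2]; i=np.where((row[:-1]>130)&(row[1:]<=130))[0]
    if len(i): pts.append((388+i[0]+(row[i[0]]-130)/(row[i[0]]-row[i[0]+1]),r))
W=np.array([onz(t,q,.018) for q in pts]); print(np.round(pts[:2],1),np.round(W.mean(0),4),"line there",-.13+(W.mean(0)[0]-.6137)*.0242)
E
```

```text
[ 0.52519938 -0.13160851  0.09176387] [-12.71611088  -2.84720249  11.61843185] 0.22782873657815578 [ 0.06372475 -0.03204247  0.05697398  0.07399181  0.02321173  0.0350945 ]
[[395.4 199. ]
 [395.4 200. ]] [ 0.5941 -0.1207  0.018 ] line there -0.13047324716648648
```

```bash
python3 -c "
from rig import bot
print(bot.hand_in()); s=bot.read_state(); print(s['time_s'],s['force'],s['opening'])"
```

```text
the job is handed in; nothing more can be done
None
the job is handed in; nothing more can be done
```

I gripped the larger blue square by its stock, set it on the base plate along the red line, and pressed it down and into the corner. I handed the job in at about 15.6 s, still holding it; the hand-in gives no verdict.

**Last checks before handing in:**
- **Push:** about 13–14 N towards the column and 12–13 N down at the tool, steady over 0.8 s. Allowing for friction, I estimate more than 6 N reaches the column and more than 7 N the plate. Those two contact forces can't be measured directly.
- **Grip:** opening 0.228, about 20 mm, which matches the stock's width.
- **Position:** the stock's centre is within about 1 mm of the red line in the top view. Its yaw is about 1.5°, against 1.4° measured for the line. Column contact came at TCP x 0.5247 (predicted 0.525) and plate contact at z 0.0918, as predicted.
- **Flatness:** the side view shows the blade against the column and the underside level on the plate.
- **Bystanders:** the weight, bottle and jar stand where they were.

**What disagreed or went wrong:**
- **First moves:** the first two move calls were refused because some rows left out numbers, and nothing moved.
- **Slide:** the first slide along the plate dragged by friction (about 8 N), so I lifted about 1.6 mm and finished the approach clear of the plate.
- **Sideways shift:** I misread a top-view edge and shifted about 2 mm the wrong way, then corrected it.
- **Tool tilt:** the tool leans about 0.01 rad under the push. Some of that could pass to the square, but the picture shows none, and the limit is 0.025 rad.
- **Red line:** it measures about 165 mm, not the 110 mm in the text.

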